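# Push the tube rack home in the rack reader and start it

## Task

Push the tube rack along the bench, never lifting it, into the bay of the tube-rack reader until it stands against the end stop and the spring catch has snapped in behind its leading end plate. Then press the start key on top of the reader and take the hand away. Keep the rack upright, press the key only once the rack is caught, and leave the pots, bottle, dish and cover-slip box round the work where they are.

Things in the scene. Friction and masses are not known exactly. Their poses are not given: they have to be found in the camera images.
- rack: White two-row wire tube rack, loose on the bench, 52 (x) x 153 (y) x 70 (z) mm, 0.2 to 0.35 kg with the five capped tubes fixed in it. Origin: centre of its underside; z up; y along its length, +y towards its leading end, the end nearer the reader. Tubes reach up to 104 mm, only between y = -25 and +50 mm. The long sides are open but for rails at 0-4, 28-32 and 62-66 mm height.
- trailing_plate (a point): Outer face of the rack's trailing end plate, 45 mm up (rack frame 0, -76, 45 mm). Both end plates (y = -76 and +76 mm) are flat, upright, 52 mm wide, 4 to 70 mm high and 4 mm thick; pressed by fingertips they follow them with little slip. A fixed microscope, 0.4 m high, stands behind the start of the rack, at world y below -0.33 m and x above 0.43 m.
- reader: Tube-rack reader, fixed to the bench. Origin: where the rack's origin is when it is home (then equal yaw); z up; y along the bay, +y the way in. The bay has no floor (the rack slides on the bench) and is 55 mm wide. Its smooth metal rails begin at y = -28 mm. The white housing is at x = 32 to 133, y = 1 to 147 mm, 99 mm high, with a display hood up to 115 mm high at y = 67 to 137 mm.
- bay_mouth (a point): Middle of the bay's mouth, on the bench (reader frame 0, -70, 0 mm). Flared metal cheeks, 24 mm high, widen from the 55 mm of the bay at y = -28 mm to about 84 mm inside at y = -70 mm. Home, the rack's trailing plate is at y = -76 mm, outside the cheeks.
- stop_face (a point): Middle of the end stop's face, 22 mm up (reader frame 0, 76, 22 mm); the rack's leading end plate meets it when home.
- catch (a joint): Spring catch, a 55 mm steel lever on the bay's -x rail, 10 to 21 mm above the bench, on an upright pin. 0 rad = in (spring-held rest); grows to 0.35 as it is pushed out of the bay. In the last 30 mm of the way the leading end plate pushes its sloped tooth aside (about 0.15 rad, 1 to 4 N); it snaps back to 0 behind that plate when the rack is at the stop.
- start_key (a joint): Travel of the start key, m: 0 up, 0.005 fully down; a spring returns it, fully down takes 4 N.
- start_key_top (a point): Centre of the top face of the round start key, 26 mm across, on top of the reader's housing at its mouth end; pressed straight down.
- specimen_pot: Bystander: loose short screw-lid specimen pot, 46 mm across, 61 mm high; origin at its underside.
- tall_pot: Bystander: loose empty tall screw-lid pot, 46 mm across, 87 mm high; origin at its underside.
- oil_bottle: Bystander: loose small white dropper bottle, 27 mm across, 83 mm high; origin at its underside.
- dish: Bystander: loose lidded petri dish, 92 mm across, 15 mm high; origin at its underside.
- cover_slips: Bystander: loose box of cover slips, 34 x 34 x 18 mm; origin at its underside.

How it is judged:
By the outcome, as a careful person would: the job done as asked, in the order asked, and still so for the second after the job is handed in, with the robot touching nothing.
It also fails if it takes over 64 s, if anything falls off the work surface, if the arm or the gripper's body presses on something with over 40 N, if the wrist force passes 120 N, or if a joint passes its speed limit or range.

## Robot

A 7-joint arm with a two-finger parallel gripper is mounted at the origin on a cart in front of the work surface, level with it; the furniture and walls round the work are solid. World frame = base frame: x ahead of the robot, y to its left, z up, the work surface at z = 0. Lengths are in m, angles in rad, forces in N, time in s.
With the tool pointing down it reaches from about 0.4 to 0.85 m from the base axis. Payload 10.4 kg.
Tool frame: the origin (TCP) lies between the finger pads; the fingertips stand 22 mm ahead of it and the grasp point (between the pads) lies 3 mm ahead of it; z points along the fingers, y is the line along which they close (so a half turn about z gives the same grasp; the last joint's range is limited). The gripper opens to 85 mm and grips with 20 to 120 N. Pads are 22 mm wide; open, the fingers measure 114 mm over their backs; the gripper's body (76 mm by 85 mm) begins 54 mm behind the grasp point. The pads swing forward as they close: fully open they stand 13 mm farther back than shut.
Start: joints at [-1.202, 0.332, -0.065, 1.46, 0.022, 1.35, -0.088], TCP at [0.239, 0.578, 0.253] pointing down, gripper open.
Joint ranges: [-2.6, 2.6], [-0.5, 2.12], [-1.47, 1.34], [0.16, 2.42], [-1.27, 4.41], [0.06, 2.06], [-2.6, 2.6]. Speed limits (rad/s): [2.22, 2.22, 2.79, 2.79, 3.14, 3.14, 3.14].

## Interface

Orientations are given as a unit quaternion [x, y, z, w].
In Python, from workcell import manip, camera, ticket, boxes_of, outline_of gives the robot as it stands.
- The arm moves only by the tool carry_out, never from a script. Its argument "deltas" is a list of rows, each a list of 5 numbers: the shift along the tool's x, y, z as a fraction of full scale, then the turn about the tool's z as a fraction of full scale, then the opening, from -1 (shut) to 1 (fully open), so that 0 is half open. In form: [[tx, ty, tz, spin, gripper], ...]. A call has 1 to 20 rows; each row is the pose to reach, as a shift and turn from the pose commanded when the call began, along the tool's axes at that moment; what a row does not reach only later rows make up. Full scale, the value 1, is 150 mm for a shift and 30 degrees for a turn. A row lasts 1/8 s, in which the tool goes at most 62.5 mm and 10.7 degrees, less where a joint would pass 70% of its speed; a pose out of reach is approached as far as the arm can. A call with a number of a shift or a turn outside -1 to 1 is refused whole. A call with a gripper value outside its range is refused whole. The fingers move at their own pace and stop on an object; "force" is the grip in N (left out, the last holds). Time passes only in rows, so rows that repeat a pose let the fingers close. It gives the time, the measured TCP pose, the force, the opening and the grip force at its end, in the units of the state.
- manip.get_obs(): the state, without advancing time (a new reading comes with each control period).
- camera(name): name is "side" or "top" or "wrist"; returns a dict with "img" (384x512x3 uint8, red, green, blue), "depth" (384x512 float32, m along the optical axis (not along the pixel's ray), 0 where there is no reading), "vertical_fov" (degrees; the focal length in pixels is half the picture's height over the tangent of half this angle, whatever the lens; pixels are square), "cx", "cy" (the principal point, pixels), "R" (3x3) and "t" (3): a world point X has camera coordinates R X + t. Camera axes: x right, y down, z forward; pixel columns grow to the right and rows downward; lengths in m; the calibration is good to about 2 mm. The wrist camera is an equidistant fisheye: a pixel r from the principal point sees the ray r / f radians off the axis. A picture is of the moment at which its call begins.
- ticket.hand_in(): hands the job in; it is judged then, once.
Trained networks look in a picture, given as the dict that the camera call returned (one of the last four; its "shot" number tells which), for a name from the list of things; names that differ only in an ending like _2 or _b are one class to them, and where a whole thing is asked for, a point or a joint stands for the part that bears it (a point fixed in the world has none). Each returns a list of dicts, best first, with "conf" (0 to 1); they miss things now and then, are a little off and sometimes report something else, mostly with a low value. They report only what shows in the picture. A call takes as long as a camera call.
- boxes_of(query, picture): "position" ([x, y, z] in m, in world coordinates, good to about 4 mm: the middle of the surface that is visible of it).
- outline_of(query, picture): "region" (384x512 bool, what is visible of it).
The state is a dict: "clock": time; "joint_pos": joint angles; "joint_velocities": joint speeds; "tau": joint torques, N m; "position": TCP position; "ee_rot": TCP orientation; "ft_force": force on the tool from outside, world axes, zero at the start; "torque": the same for the moment, N m; "grip_width": opening from 0.0 (shut) to 1.0 (fully open); "grasp_force": force on a finger pad.
Only numpy, scipy, OpenCV 4.12 (cv2) and the standard library are available. Lean on these libraries where they do the work, as an engineer would, in place of code of your own. Each camera call takes 0.05 s, during which the arm holds its last target. There are 200 camera calls.

## Working session

There is one attempt and no reset: what is moved stays moved. The work goes in short steps, Python scripts to look and compute and a tool call to move; the robot and the scene stay as the last step left them, time stands still between calls to the robot, and variables do not carry over. Pictures are saved under pics/ and viewed, at most 10 in all, crops included, and the job is handed in when it is done.

Besides the shell and the picture viewer there is one more tool, called after "Call:" as name(argument=value, ...), one argument or row to a line, values as JSON. carry_out: Moves the arm, as the interface text tells. Its arguments: {"type":"object","properties":{"deltas":{"type":"array","items":{"type":"array","items":{"type":"number"}}},"force":{"type":"number"}},"required":["deltas"]}

```bash
mkdir -p pics
cat > h.py <<'E'
from workcell import manip,camera,ticket,boxes_of,outline_of
import numpy as np,cv2
def save(p,n): cv2.imwrite('pics/'+n,p['img'][:,:,::-1])
def cloud(p):
    d=p['depth'];f=192/np.tan(np.radians(p['vertical_fov'])/2)
    v,u=np.mgrid[:384,:512]
    c=np.stack([(u-p['cx'])/f*d,(v-p['cy'])/f*d,d],-1)
    return (c-p['t'])@p['R']
E
python3 - <<'E'
from h import *
o=manip.get_obs();print(o)
ims=[]
for n in ('top','side'):
    p=camera(n);ims.append(p['img']);np.savez(n+'.npz',**p)
    print(n,p['R'].round(3).tolist(),p['t'].round(3).tolist())
    for q in ['rack','trailing_plate','reader','bay_mouth','stop_face','catch','start_key','start_key_top','specimen_pot','tall_pot','oil_bottle','dish','cover_slips']:
        try: print(q,[(round(b['conf'],2),np.round(b['position'],3).tolist()) for b in boxes_of(q,p)[:2]])
        except Exception as e: print(q,e)
    save(p,n+'0.png')
E
```

```text
{'clock': 0.0, 'joint_pos': array([-1.20163691,  0.33289076, -0.06471271,  1.46094801,  0.02160523,
        1.34988702, -0.08849865]), 'joint_velocities': array([-3.21125635e-06,  2.21562814e-04,  9.03608030e-04, -5.51030133e-04,
       -2.82947900e-04, -1.71512531e-03,  9.28466878e-04]), 'tau': array([-1.76038493e-04, -6.25430489e+01,  4.91090294e-02, -3.91616464e+01,
        1.62801793e-02,  9.73512128e-03,  1.13890380e-05]), 'position': array([0.23850137, 0.57733241, 0.25250095]), 'ee_rot': array([ 1.94611968e-01,  9.80880046e-01, -7.10669515e-04, -1.06827415e-04]), 'ft_force': array([ 0.62989963, -0.17952616,  0.88862161]), 'torque': array([0.03262846, 0.04050308, 0.01016437]), 'grasp_force': 0.0, 'grip_width': 1.0014487216671208}
top [[-0.01, -1.0, 0.008], [-0.984, 0.009, -0.181], [0.18, -0.009, -0.984]] [0.077, 0.534, 1.086]
rack [(0.59, [0.506, -0.105, 0.069])]
trailing_plate [(0.66, [0.507, -0.105, 0.066])]
reader [(0.65, [0.595, 0.253, 0.102])]
bay_mouth [(0.76, [0.59, 0.248, 0.097])]
stop_face [(0.9, [0.593, 0.247, 0.096]), (0.61, [0.646, 0.076, 0.038])]
catch []
start_key 
[... 407 characters left out ...]
.181, -0.35, -0.919], [0.368, 0.842, -0.394]] [-0.463, 0.219, 0.832]
rack [(0.74, [0.496, -0.121, 0.044])]
trailing_plate [(0.67, [0.496, -0.13, 0.046]), (0.52, [0.577, 0.192, 0.056])]
reader [(0.97, [0.578, 0.192, 0.054])]
bay_mouth [(0.58, [0.577, 0.195, 0.056])]
stop_face [(0.64, [0.58, 0.199, 0.051])]
catch [(0.56, [0.496, 0.246, 0.023])]
start_key []
start_key_top [(0.58, [0.577, 0.195, 0.056]), (0.41, [0.6, 0.208, 0.11])]
specimen_pot [(0.82, [0.366, 0.106, 0.041])]
tall_pot [(0.68, [0.662, -0.023, 0.061])]
oil_bottle [(0.47, [0.652, 0.075, 0.036]), (0.41, [0.579, 0.198, 0.054])]
dish [(0.72, [0.415, 0.33, 0.02]), (0.19, [0.58, 0.195, 0.055])]
cover_slips [(0.4, [0.392, 0.246, 0.022])]
```

View pics/top0.png

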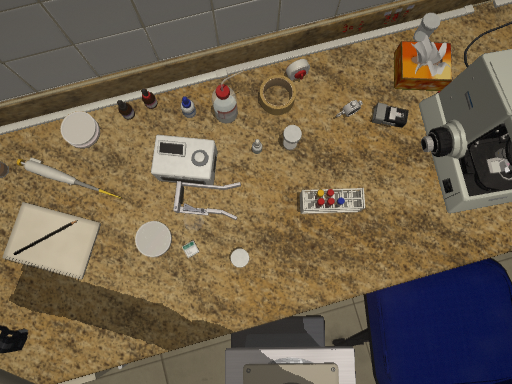

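View pics/side0.png

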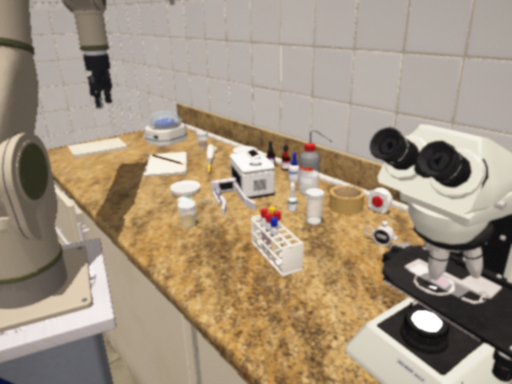

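The top view shows the rack at about (333,200), with its tubes towards the left and nearer the reader. The reader housing is at (184,158), the round key at (203,158), and the bay cheeks open to the right at about (240,185) and (237,216). Next I'll fit the poses from depth.

Run:
```python
from h import *
p=dict(np.load('top.npz'));W=cloud(p)
def sel(x0,x1,y0,y1,z0,z1):
    m=(W[...,0]>x0)&(W[...,0]<x1)&(W[...,1]>y0)&(W[...,1]<y1)&(W[...,2]>z0)&(W[...,2]<z1)&(p['depth']>0);return W[m]
bench=sel(.45,.55,.0,.06,-.02,.02);print('bench z',np.median(bench[:,2]),'px mm',1/ (192/np.tan(np.radians(p['vertical_fov'])/2)))
def rect(P,n):
    r=cv2.minAreaRect((P[:,:2]*1000).astype(np.float32));print(n,len(P),np.round(r[0],1),np.round(r[1],1),round(r[2],2))
    print(np.round(cv2.boxPoints(r),0).tolist())
rect(sel(.42,.6,-.25,.02,.05,.08),'rack top')
rect(sel(.42,.6,-.25,.02,.012,.12),'rack all')
rect(sel(.5,.72,.12,.36,.09,.13),'reader top')
rect(sel(.5,.72,.12,.36,.05,.13),'reader all')
rails=sel(.42,.58,.08,.33,.010,.04);print('rails')
for y in np.arange(.08,.33,.01):
    r=rails[(abs(rails[:,1]-y)<.005)];print(round(y,2),np.sort(np.round(r[:,0],3)).tolist()[:40:1])
c=p['img'][120:240,140:380];cv2.imwrite('pics/crop.png',cv2.resize(c[:,:,::-1],(800,400),interpolation=cv2.INTER_CUBIC))
```

```text
bench z -0.0004843088830079248 px mm 0.0022111311279755896
rack top 573 [ 513.2 -111.3] [ 51.7 153.3] 1.59
[[485.0, -35.0], [489.0, -189.0], [541.0, -187.0], [537.0, -34.0]]
rack all 1178 [ 513.1 -111.3] [ 51.8 153.4] 1.49
[[485.0, -35.0], [489.0, -189.0], [541.0, -187.0], [537.0, -34.0]]
reader top 2381 [616.  256.7] [147.4 100.8] 84.13
[[558.0, 189.0], [659.0, 178.0], [674.0, 325.0], [573.0, 335.0]]
reader all 2663 [615.3 256.4] [147.5 102.7] 83.75
[[556.0, 189.0], [658.0, 178.0], [674.0, 324.0], [572.0, 335.0]]
rails
0.08 []
0.09 []
0.1 []
0.11 []
0.12 [0.558, 0.559, 0.56, 0.56, 0.561, 0.562, 0.563, 0.563, 0.564, 0.566]
0.13 [0.47, 0.472, 0.472, 0.472, 0.475, 0.475, 0.476, 0.478, 0.478, 0.478, 0.48, 0.556, 0.557, 0.557, 0.557, 0.558, 0.558, 0.558, 0.56, 0.56, 0.56, 0.561, 0.563, 0.563, 0.563, 0.564, 0.566]
0.14 [0.472, 0.475, 0.475, 0.475, 0.477, 0.477, 0.478, 0.478, 0.479, 0.48, 0.48, 0.481, 0.482, 0.482, 0.483, 0.555, 0.555, 0.555, 0.555, 0.555, 0.556, 0.557, 0.558, 0.558, 0.558, 0.56, 0.56, 0.561, 0.561, 0.563]
0.15 [0.478, 0.479, 0.48, 0.48, 0.481, 0.482, 0.483, 0.483, 0.483, 
[... 3467 characters left out ...]
, 0.434, 0.434, 0.437, 0.437, 0.437, 0.439, 0.439, 0.439, 0.44, 0.442, 0.442, 0.444, 0.444, 0.447, 0.569, 0.57, 0.57, 0.57, 0.571]
0.31 [0.421, 0.421, 0.422, 0.424, 0.424, 0.424, 0.424, 0.426, 0.427, 0.427, 0.427, 0.429, 0.429, 0.429, 0.432, 0.432, 0.432, 0.432, 0.434, 0.434, 0.434, 0.434, 0.436, 0.437, 0.437, 0.437, 0.439, 0.439, 0.439, 0.442, 0.442, 0.442, 0.442, 0.444, 0.444, 0.444, 0.444, 0.446, 0.447, 0.447]
0.32 [0.422, 0.422, 0.422, 0.422, 0.424, 0.424, 0.424, 0.425, 0.426, 0.427, 0.429, 0.429, 0.429, 0.429, 0.432, 0.432, 0.432, 0.432, 0.434, 0.434, 0.434, 0.435, 0.437, 0.437, 0.437, 0.437, 0.437, 0.439, 0.439, 0.44, 0.44, 0.442, 0.442, 0.442, 0.442, 0.444, 0.444, 0.445, 0.445, 0.447]
```

View pics/crop.png

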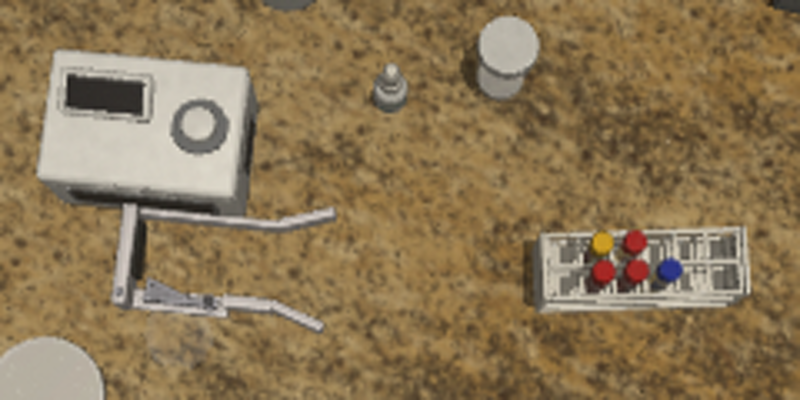

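```bash
cat >> h.py <<'E'
def plan(wps,start=None):
    """wps: list of calls; each (x,y,z mm,phi deg) of tool-y direction; prints deltas per call"""
    if start is None:
        o=manip.get_obs();q=o['ee_rot'];P=o['position']*1000;phi=2*np.degrees(np.arctan2(q[1],q[0]))-90
        phi=(phi+90)%180-90 if abs(phi)<170 else phi
        cur=[*P,phi]
    else: cur=start
    print('cur',np.round(cur,1))
    for w in wps:
        a=np.radians(cur[3]);ty=np.array([np.cos(a),np.sin(a)]);tx=np.array([-np.sin(a),np.cos(a)])
        d=np.array(w[:2])-cur[:2]
        print(w,np.round([d@tx/150,d@ty/150,(cur[2]-w[2])/150,(cur[3]-w[3])/30],3).tolist());cur=list(w)
E
python3 - <<'E'
from h import *
p=dict(np.load('top.npz'));W=cloud(p)
for v in range(152,164,2): print([W[v,u].round(3).tolist() for u in range(194,210,3)])
plan([(350,490,250,50),(440,370,250,33),(500,235,250,18),(512,90,250,2),(512,-55,250,1.5),(512,-190,250,1.5),(514,-228,200,1.5),(514,-228,50,1.5)])
E
```

```text
[[0.625, 0.228, 0.099], [0.623, 0.22, 0.106], [0.621, 0.212, 0.114], [0.624, 0.206, 0.101], [0.625, 0.199, 0.098], [0.625, 0.191, 0.1]]
[[0.33, 0.082, 1.164], [0.618, 0.22, 0.107], [0.617, 0.212, 0.109], [0.618, 0.205, 0.108], [0.62, 0.199, 0.1], [0.62, 0.192, 0.098]]
[[0.613, 0.227, 0.106], [0.612, 0.219, 0.11], [0.613, 0.212, 0.108], [0.613, 0.205, 0.105], [0.615, 0.199, 0.101], [0.615, 0.192, 0.099]]
[[0.61, 0.228, 0.101], [0.607, 0.219, 0.109], [0.608, 0.212, 0.109], [0.608, 0.205, 0.108], [0.61, 0.199, 0.098], [0.609, 0.191, 0.101]]
[[0.605, 0.227, 0.102], [0.603, 0.219, 0.108], [0.603, 0.212, 0.106], [0.604, 0.206, 0.102], [0.605, 0.199, 0.099], [0.605, 0.192, 0.098]]
[[0.601, 0.228, 0.098], [0.6, 0.22, 0.099], [0.598, 0.212, 0.106], [0.6, 0.206, 0.1], [0.599, 0.198, 0.101], [0.601, 0.192, 0.097]]
cur [238.7 577.7 253.4  67.5]
(350, 490, 250, 50) [-0.909, -0.257, 0.022, 0.585]
(440, 370, 250, 33) [-0.974, -0.227, 0.0, 0.567]
(500, 235, 250, 18) [-0.973, -0.155, 0.0, 0.5]
(512, 90, 250, 2) [-0.944, -0.223, 0.0, 0.533]
(512, -55, 250, 1.5) [-0.966, -0.034, 0.0, 0.017]
(512, -190, 250, 1.5) [-0.9, -0.024, 0.0, 0.0]
(514, -228, 200, 1.5) [-0.254, 0.007, 0.333, 0.0]
(514, -228, 50, 1.5) [0.0, 0.0, 1.0, 0.0]
```

Call:
carry_out(
  deltas=[
    [-0.23,-0.06,0,0.15,-0.48],
    [-0.45,-0.13,0.01,0.3,-0.48],
    [-0.68,-0.19,0.02,0.44,-0.48],
    [-0.91,-0.26,0.02,0.58,-0.48],
  ],
)

```text
clock: 1.9
position: [0.3523, 0.4874, 0.2503]
ee_rot: [0.344, 0.939, 0.0, 0.0]
ft_force: [0.2, 0.5, 0.3]
grip_width: 0.258
grasp_force: 0.0
```

Call:
carry_out(
  deltas=[
    [-0.24,-0.06,0,0.14,-0.48],
    [-0.49,-0.12,0,0.28,-0.48],
    [-0.73,-0.17,0,0.43,-0.48],
    [-0.97,-0.23,0,0.57,-0.48],
  ],
)

```text
clock: 2.4
position: [0.4409, 0.3678, 0.2505]
ee_rot: [0.479, 0.878, 0.0, -0.0]
ft_force: [-0.6, 0.1, -0.1]
grip_width: 0.26
grasp_force: 0.0
```

Call:
carry_out(
  deltas=[
    [-0.24,-0.04,0,0.13,-0.48],
    [-0.49,-0.08,0,0.25,-0.48],
    [-0.73,-0.12,0,0.38,-0.48],
    [-0.97,-0.16,0,0.5,-0.48],
  ],
)

```text
clock: 2.9
position: [0.4995, 0.2325, 0.2504]
ee_rot: [0.589, 0.808, 0.0, -0.0]
ft_force: [-1.1, 0.1, -0.4]
grip_width: 0.259
grasp_force: 0.0
```

Call:
carry_out(
  deltas=[
    [-0.24,-0.06,0,0.13,-0.48],
    [-0.47,-0.11,0,0.27,-0.48],
    [-0.71,-0.17,0,0.4,-0.48],
    [-0.94,-0.22,0,0.53,-0.48],
  ],
)

```text
clock: 3.4
position: [0.511, 0.088, 0.2504]
ee_rot: [0.695, 0.719, 0.0, -0.0]
ft_force: [0.1, -0.1, 0.0]
grip_width: 0.262
grasp_force: 0.0
```

Call:
carry_out(
  deltas=[
    [-0.24,-0.01,0,0,-0.48],
    [-0.48,-0.02,0,0.01,-0.48],
    [-0.73,-0.03,0,0.02,-0.48],
    [-0.97,-0.03,0,0.02,-0.48],
    [-0.97,-0.03,0,0.02,-0.48],
  ],
)

```text
clock: 4.03
position: [0.5117, -0.0593, 0.2505]
ee_rot: [0.7, 0.714, -0.0, 0.0]
ft_force: [-0.5, 0.2, -0.3]
grip_width: 0.256
grasp_force: 0.0
```

Call:
carry_out(
  deltas=[
    [-0.25,0,0,0,-0.48],
    [-0.5,0,0,0,-0.48],
    [-0.75,0,0,0,-0.48],
    [-0.92,0,0,0,-0.48],
  ],
)

```text
clock: 4.53
position: [0.5155, -0.1946, 0.2503]
ee_rot: [0.698, 0.716, 0.0, 0.0]
ft_force: [-0.4, -0.1, -0.3]
grip_width: 0.26
grasp_force: 0.0
```

Call:
carry_out(
  deltas=[
    [-0.1,0,0.1,0,-0.48],
    [-0.2,0.01,0.3,0,-0.48],
    [-0.21,0.01,0.5,0,-0.48],
    [-0.21,0.01,0.75,0,-0.48],
    [-0.21,0.01,0.95,0,-0.48],
    [-0.21,0.01,1,0,-0.48],
  ],
)

```text
clock: 5.28
position: [0.5171, -0.2239, 0.0986]
ee_rot: [0.698, 0.717, -0.001, -0.001]
ft_force: [0.2, 0.0, -1.1]
grip_width: 0.263
grasp_force: 0.0
```

Run:
```python
from h import *
plan([])
p=camera('top');W=cloud(p)
c=p['img'][150:290,260:440];a=cv2.resize(c,(771,600),interpolation=cv2.INTER_CUBIC)
cv2.imwrite('pics/c2.png',a[:,:,::-1])
```

```text
cur [ 517.1 -223.9   98.6    1.5]
```

View pics/c2.png

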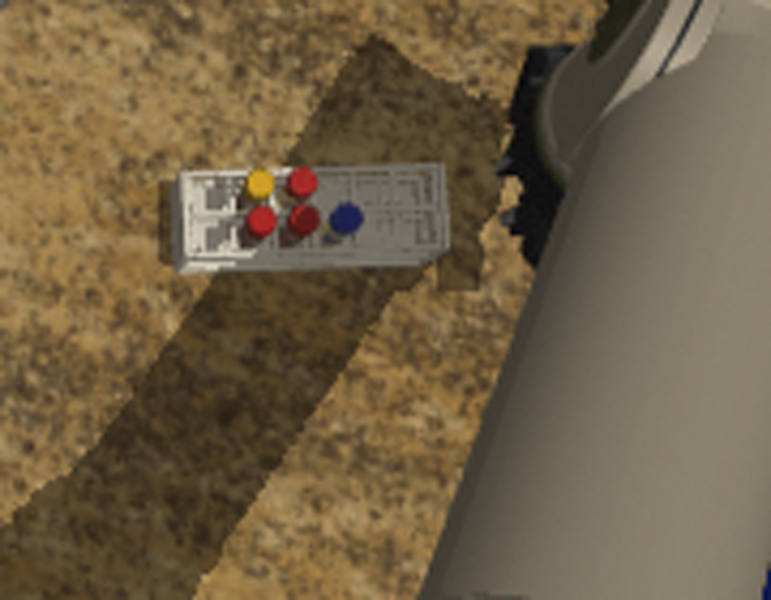

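The crop shows both fingertips, at about (505,165) and (512,222), clear behind the trailing plate at x≈447. The rack hasn't moved.

Run:
```python
from h import *
def T(x,y,psi,D=87):
    a=np.radians(psi);return (round(x+D*np.sin(a),1),round(y-D*np.cos(a),1),50,psi)
w=[(515.3,-224,50,1.5),T(513,-111,1.5),T(511.5,-50,0),T(510.5,0,-3),T(511.3,46.5,-5.9)]
b=lambda s:T(526.3+s*.102,191.8+s*.995,-5.9)
w+=[b(-80),b(-30),b(0)]
plan(w)
```

```text
cur [ 517.5 -224.    98.9    1.5]
(515.3, -224, 50, 1.5) [0.0, -0.014, 0.326, 0.002]
(np.float64(515.3), np.float64(-198.0), 50, 1.5) [0.173, 0.005, 0.0, 0.0]
(np.float64(511.5), np.float64(-137.0), 50, 0) [0.407, -0.015, 0.0, 0.05]
(np.float64(505.9), np.float64(-86.9), 50, -3) [0.334, -0.037, 0.0, 0.1]
(np.float64(502.4), np.float64(-40.0), 50, -5.9) [0.311, -0.04, 0.0, 0.097]
(np.float64(509.2), np.float64(25.7), 50, -5.9) [0.44, 0.0, 0.0, 0.0]
(np.float64(514.3), np.float64(75.4), 50, -5.9) [0.333, -0.0, 0.0, 0.0]
(np.float64(517.4), np.float64(105.3), 50, -5.9) [0.2, 0.0, 0.0, 0.0]
```

Descend, make contact, and push the first 61 mm.

Call:
carry_out(
  deltas=[
    [0,-0.01,0.12,0,-0.48],
    [0,-0.01,0.24,0,-0.48],
    [0,-0.01,0.33,0,-0.48],
    [0,-0.01,0.33,0,-0.48],
  ],
)

```text
clock: 5.82
position: [0.5159, -0.2243, 0.0496]
ee_rot: [0.697, 0.717, -0.001, -0.001]
ft_force: [0.6, 0.3, -0.3]
grip_width: 0.262
grasp_force: 0.0
```

Call:
carry_out(
  deltas=[
    [0.04,0,0,0,-0.48],
    [0.08,0,0,0,-0.48],
    [0.11,0,0,0,-0.48],
    [0.14,0,0,0,-0.48],
    [0.16,0,0,0,-0.48],
    [0.18,0,0,0,-0.48],
    [0.22,0,0,0.01,-0.48],
    [0.27,0,0,0.01,-0.48],
    [0.32,-0.01,0,0.02,-0.48],
    [0.37,-0.01,0,0.03,-0.48],
    [0.42,-0.01,0,0.03,-0.48],
    [0.47,-0.01,0,0.04,-0.48],
    [0.52,-0.01,0,0.05,-0.48],
    [0.58,-0.01,0,0.05,-0.48],
  ],
)

```text
clock: 7.58
position: [0.5128, -0.1372, 0.0508]
ee_rot: [0.707, 0.707, 0.0, 0.0]
ft_force: [0.2, -2.3, 1.3]
grip_width: 0.259
grasp_force: 0.0
```

```bash
cat >> h.py <<'E'
def rackpose(name=None,lo=(.44,-.25),hi=(.60,.285)):
    p=camera('top');W=cloud(p)
    m=np.zeros((384,512),bool)
    o=outline_of('rack',p)
    print('conf',[round(a['conf'],2) for a in o][:3])
    if o: m=o[0]['region'].astype(bool)
    P=W[m&(p['depth']>0)];P=P[(P[:,2]>.055)&(P[:,2]<.075)&(P[:,0]<.6)&(P[:,0]>.44)]
    r=cv2.minAreaRect((P[:,:2]*1000).astype(np.float32));print(len(P),np.round(r[0],1),np.round(r[1],1),round(r[2],2),np.round(cv2.boxPoints(r)).tolist())
    if name: 
        q=p['img'][110:280,150:380];cv2.imwrite('pics/'+name,cv2.resize(q,(800,591),interpolation=cv2.INTER_CUBIC)[:,:,::-1])
E
python3 -c "
from h import *
plan([]);rackpose('c3.png')"
```

```text
cur [ 512.8 -137.2   50.8    0. ]
conf [0.65]
462 [510.1 -48. ] [150.   50.8] 89.43 [[484.0, -123.0], [535.0, -123.0], [536.0, 27.0], [486.0, 27.0]]
```

View pics/c3.png

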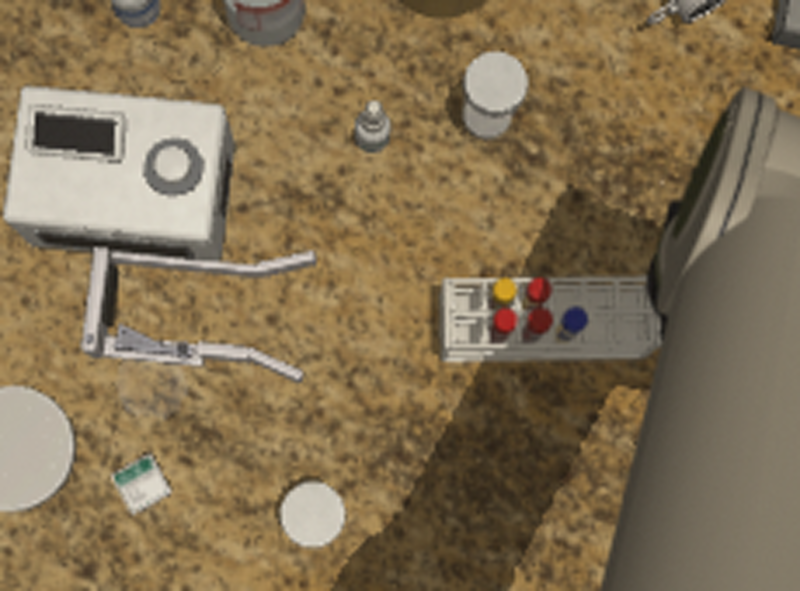

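The rack is square, with its leading plate at y≈27 mm. The cheeks start at about (310,258) and (298,375) in the crop, and the rack lines up with the mouth. Pushing on to the mouth while turning.

Call:
carry_out(
  deltas=[
    [0.03,0,0,0.01,-0.48],
    [0.08,-0.01,0,0.02,-0.48],
    [0.13,-0.02,0,0.04,-0.48],
    [0.18,-0.03,0,0.05,-0.48],
    [0.23,-0.03,0,0.07,-0.48],
    [0.28,-0.04,0,0.08,-0.48],
    [0.33,-0.05,0,0.1,-0.48],
    [0.38,-0.05,0,0.12,-0.48],
    [0.43,-0.06,0,0.13,-0.48],
    [0.48,-0.06,0,0.15,-0.48],
    [0.53,-0.06,0,0.17,-0.48],
    [0.58,-0.07,0,0.18,-0.48],
    [0.63,-0.07,0,0.2,-0.48],
    [0.63,-0.07,0,0.2,-0.48],
  ],
)

```text
clock: 9.43
position: [0.5022, -0.0421, 0.0508]
ee_rot: [0.743, 0.67, 0.0, -0.0]
ft_force: [0.1, -0.5, -0.4]
grip_width: 0.263
grasp_force: 0.0
```

```bash
python3 -c "
from h import *
plan([(508.7,21,50,-5.9),(513.8,70,50,-5.9)]);rackpose('c4.png')"
```

```text
cur [502.2 -42.1  50.8  -5.9]
(508.7, 21, 50, -5.9) [0.423, -0.0, 0.005, 0.0]
(513.8, 70, 50, -5.9) [0.328, 0.0, 0.0, 0.0]
conf [0.69, 0.22]
423 [511.1  56.2] [132.4  51.1] 84.27 [[479.0, -7.0], [530.0, -12.0], [543.0, 119.0], [492.0, 125.0]]
```

View pics/c4.png

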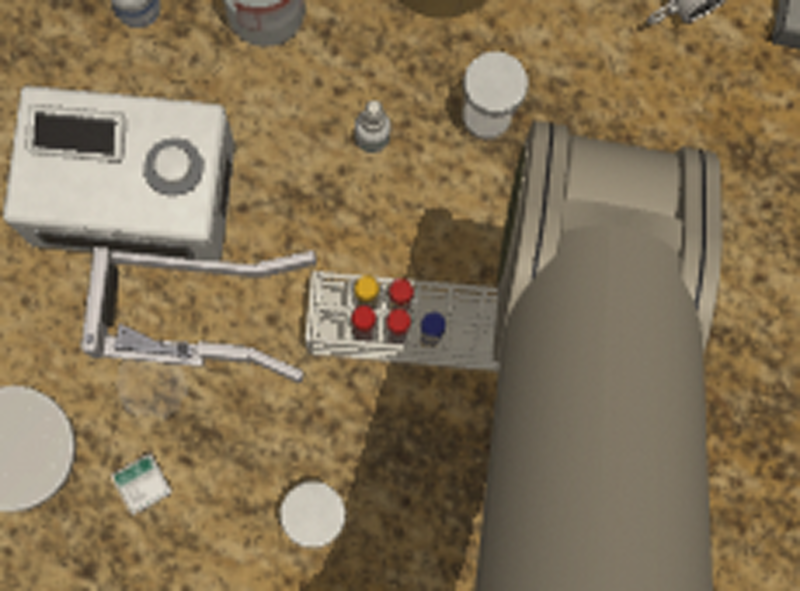

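The rack is at the mouth, centred and about parallel to the bay (leading edge near (312,315)). Pushing in along the bay.

Call:
carry_out(
  deltas=[
    [0.03,0,0,0,-0.48],
    [0.08,0,0,0,-0.48],
    [0.13,0,0,0,-0.48],
    [0.18,0,0,0,-0.48],
    [0.23,0,0,0,-0.48],
    [0.28,0,0,0,-0.48],
    [0.33,0,0,0,-0.48],
    [0.38,0,0,0,-0.48],
    [0.43,0,0,0,-0.48],
    [0.48,0,0,0,-0.48],
    [0.53,0,0,0,-0.48],
    [0.58,0,0,0,-0.48],
    [0.63,0,0,0,-0.48],
    [0.68,0,0,0,-0.48],
    [0.68,0,0,0,-0.48],
  ],
)

```text
clock: 11.4
position: [0.5128, 0.0593, 0.0507]
ee_rot: [0.742, 0.67, 0.0, -0.0]
ft_force: [0.4, 0.6, 0.6]
grip_width: 0.264
grasp_force: 0.0
```

```bash
python3 -c "
from h import *
plan([(517.4,105.3,50,-5.9)]);rackpose()"
```

```text
cur [512.8  59.3  50.7  -5.9]
(517.4, 105.3, 50, -5.9) [0.308, -0.001, 0.005, 0.001]
conf [0.94]
335 [522.4 170.7] [106.7  50.9] 83.97 [[492.0, 120.0], [542.0, 115.0], [553.0, 221.0], [503.0, 226.0]]
```

Call:
carry_out(
  deltas=[
    [0.03,0,0,0,-0.48],
    [0.07,0,0,0,-0.48],
    [0.11,0,0,0,-0.48],
    [0.15,0,0,0,-0.48],
    [0.19,0,0,0,-0.48],
    [0.22,0,0,0,-0.48],
    [0.25,0,0,0,-0.48],
    [0.27,0,0,0,-0.48],
  ],
)

```text
clock: 12.5
position: [0.517, 0.0989, 0.0508]
ee_rot: [0.743, 0.669, 0.0, -0.0]
ft_force: [-0.2, -2.8, 0.1]
grip_width: 0.259
grasp_force: 0.0
```

Call:
carry_out(
  deltas=[
    [0.01,0,0,0,-0.48],
    [0.02,0,0,0,-0.48],
    [0.03,0,0,0,-0.48],
  ],
)

```text
clock: 12.88
position: [0.5174, 0.1033, 0.0508]
ee_rot: [0.743, 0.669, 0.0, -0.0]
ft_force: [0.4, -0.9, -1.2]
grip_width: 0.256
grasp_force: 0.0
```

Call:
carry_out(
  deltas=[
    [0.01,0,0,0,-0.48],
    [0.01,0,0,0,-0.48],
  ],
)

```text
clock: 13.12
position: [0.5178, 0.1036, 0.0509]
ee_rot: [0.743, 0.669, -0.0, 0.0]
ft_force: [0.2, -5.7, 0.5]
grip_width: 0.263
grasp_force: 0.0
```

Call:
carry_out(
  deltas=[
    [0.01,0,0,0,-0.48],
    [0.02,0,0,0,-0.48],
    [0.02,0,0,0,-0.48],
  ],
)

```text
clock: 13.5
position: [0.5184, 0.1039, 0.0509]
ee_rot: [0.744, 0.668, -0.001, 0.001]
ft_force: [1.3, -14.4, 3.9]
grip_width: 0.26
grasp_force: 0.0
```

```bash
python3 -c "
from h import *
plan([]);rackpose()
p=camera('side');q=p['img'][140:240,190:320];cv2.imwrite('pics/c5.png',cv2.resize(q,(780,600),interpolation=cv2.INTER_CUBIC)[:,:,::-1])"
```

```text
cur [518.4 103.9  50.9  -6.2]
conf [0.91, 0.44]
261 [530.  220.6] [94.1 50.4] 83.45 [[500.0, 177.0], [550.0, 171.0], [560.0, 264.0], [510.0, 270.0]]
```

View pics/c5.png

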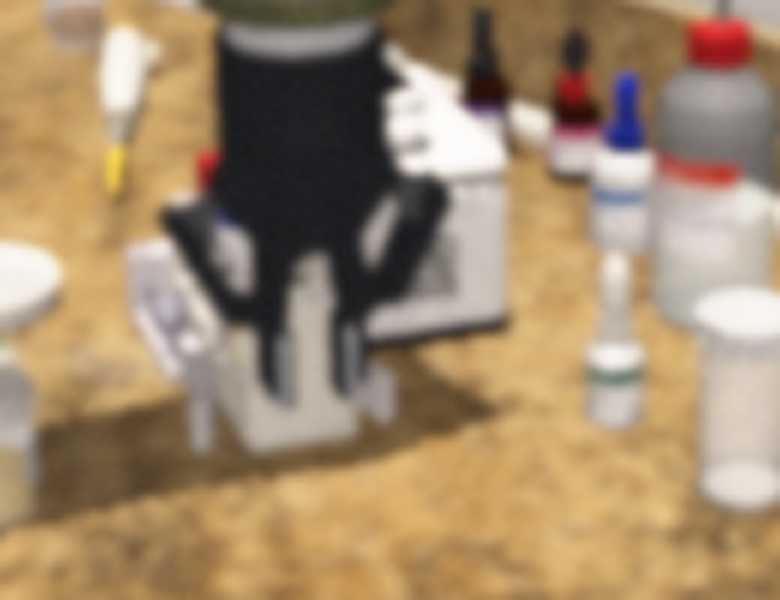

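The force rose to 14 N with no further travel, and the leading plate is at (535,267), which matches the stop. Backing off and rising, then I'll check the catch.

Call:
carry_out(
  deltas=[
    [-0.04,0,0,0,-0.48],
    [-0.15,0,0,0,-0.48],
    [-0.3,0,0,0,-0.6],
    [-0.3,0,-0.2,0,-0.8],
    [-0.3,0,-0.45,0,-1],
    [-0.3,0,-0.7,0,-1],
    [-0.5,0,-0.95,0,-1],
    [-0.8,0,-0.95,0,-1],
    [-0.98,0,-0.95,0,-1],
    [-0.98,0,-0.95,0,-1],
  ],
)

```text
clock: 14.9
position: [0.5021, -0.0412, 0.1935]
ee_rot: [0.744, 0.668, 0.0, -0.0]
ft_force: [1.0, 0.1, 0.7]
grip_width: -0.002
grasp_force: 0.0
```

Run:
```python
from h import *
plan([(611,213,193,-6)]);rackpose()
p=camera('top');W=cloud(p)
print('catch',[(b['conf'],b['position']) for b in boxes_of('catch',p)[:2]])
q=p['img'][130:230,150:260];cv2.imwrite('pics/c6.png',cv2.resize(q,(660,600),interpolation=cv2.INTER_CUBIC)[:,:,::-1])
```

```text
cur [502.1 -41.2 193.5  -6.2]
(611, 213, 193, -6) [1.763, 0.54, 0.003, -0.005]
conf [0.35]
129 [563.8 253. ] [ 44.1 145.9] 9.21 [[530.0, 321.0], [554.0, 177.0], [597.0, 184.0], [574.0, 329.0]]
catch [(0.57, [0.4956, 0.2473, 0.022])]
```

View pics/c6.png

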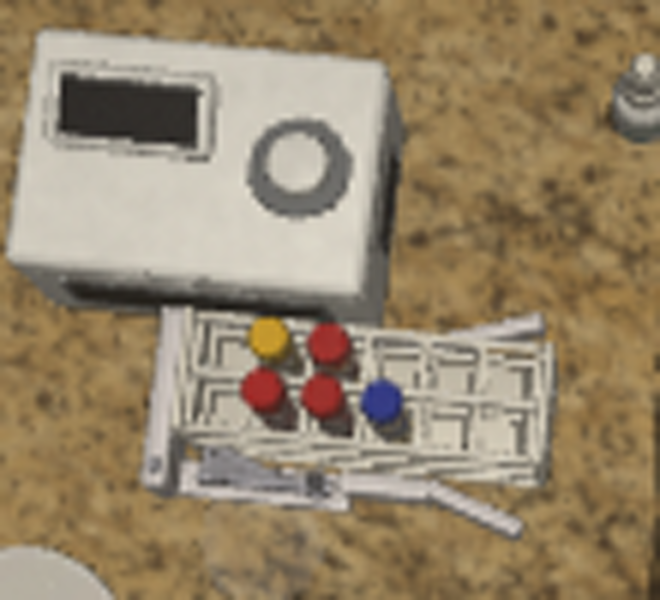

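The rack stands against the stop at about (178,380). The catch lever, (205,455) to (320,485), is where it was at rest. I'll confirm both with numbers.

Run:
```python
from h import *
p=camera('top');W=cloud(p);p0=dict(np.load('top.npz'))
a=np.radians(-5.9);R=np.array([[np.cos(a),-np.sin(a)],[np.sin(a),np.cos(a)]])
L=(W[...,:2]*1000-[526.3,191.8])@R
m=(L[...,0]>-31)&(L[...,0]<29)&(L[...,1]>-120)&(L[...,1]<90)&(W[...,2]>.055)&(W[...,2]<.076)&(p['depth']>0)
r=cv2.minAreaRect(L[m].astype(np.float32));print(m.sum(),r)
s=slice(200,216),slice(176,212)
d=np.abs(p['img'].astype(int)-p0['img'].astype(int)).sum(-1)[s]
for row in d: print(' '.join('%3d'%x for x in row))
```

```text
540 ((0.8343410491943359, -0.43881988525390625), (153.26268005371094, 51.59879684448242), 89.3736343383789)
  1   4  22 403 222 368 286 334  67 177 170 136 167 203 190  60 178  91 140 114 113 155 151  48 279  69 252 106 120  51  59  82 142  79 114  84
  2   4  34 251 271 410 386 308 181 169 152 156 206 256 128 110 125  68  52  83  55 153 180  60 296  74 270  54 134  71  81  72 135 154  81 172
  3   2   9 111 225 239 139  49  60  59  58  61 112 151 185 188 212 163 164 163 260 222 171 224 145 169 201 194  90  47  48 131 163 210  59 224
  1   1   3  11  77 211 235 193 171 179 232 139 157 163 191 149 133  66  56  59  86  67 111 143 193 198 210 249 264 270 235 185 185 250 102 229
  1   2   1   2   2  19  59  46  17  14  12  47  71  79  99 172 193 183 200 241 200 154 180 205 148 101  60  59  48  87  87  61 198 231 191 224
  1   2   0   3   1   3  30  49   7   6   4   2   5  19 139 229 225 130 161 175 134  64  96 148 156 186 203 181 219 241 228 177 283 264  56  66
  1   5   0   1   3   1   3   7   1   0   0   0   4   2  18  60  65  57  95  88 211 187 212 259 251 216 193 123 132  55  57  55 
[... 611 characters left out ...]
   3   1   2   1   1   3   0   2   1   0   0   8   3   1   0   2   2   1   1   4   3   0   2   2   2   1   2   2   1   5   2
  3   3   1   2   1   0   0   2   0   0   0   2   0   2   2   4   3   2   2   1   2   1   2   2   2   1   2   0   5   1   0   3   1   2   4   2
  2   2   3   1   0   1   2   3   2   1   2   6   4   4   3   2   3   1   1   1   1   2   2   0   2   1   1   1   1   1   2   0   2   7   4   4
  1   0   0   2   1   4   0   2   1   3   0   4   1   5   1   0   0   0   2   1   2   3   4   1   4   1   1   2   6   3   1   0   1   1   0   3
  1   1   2   1   2   1   3   1   3   5   0   2   1   1   0   2   2   3   1   2   2   5   2   1   0   3   1   4   4   3   3   2   0   3   3   2
```

The rack is home within 0.5 mm, and the catch pixels match the start picture. Now to the key at (611,213).

Call:
carry_out(
  deltas=[
    [0.2,0.06,0,0,-1],
    [0.4,0.12,0,0,-1],
    [0.65,0.2,0,0,-1],
    [0.9,0.27,0,0,-1],
  ],
)

```text
clock: 15.65
position: [0.5572, 0.0935, 0.1931]
ee_rot: [0.742, 0.67, 0.0, -0.0]
ft_force: [0.2, -0.0, -0.2]
grip_width: 0.002
grasp_force: 0.0
```

Call:
carry_out(
  deltas=[
    [0.22,0.07,0,0,-1],
    [0.44,0.14,0,0,-1],
    [0.65,0.2,0,0,-1],
    [0.86,0.27,0,0,-1],
    [0.86,0.27,0,0,-1],
    [0.86,0.27,0,0,-1],
  ],
)

```text
clock: 16.4
position: [0.6103, 0.2154, 0.1929]
ee_rot: [0.743, 0.67, -0.0, 0.0]
ft_force: [0.1, -0.7, -0.5]
grip_width: 0.003
grasp_force: 0.0
```

```bash
python3 -c "
from h import *
plan([(611,213,140,-6.2)])
p=camera('wrist');print([(b['conf'],b['position']) for b in boxes_of('start_key_top',p)[:3]],[(b['conf'],b['position']) for b in boxes_of('start_key',p)[:3]])"
```

```text
cur [610.3 215.4 192.9  -5.9]
(611, 213, 140, -6.2) [-0.015, 0.007, 0.353, 0.009]
[(0.82, [0.6087, 0.2161, 0.1124])] [(0.61, [0.6099, 0.2195, 0.114])]
```

Call:
carry_out(
  deltas=[
    [0,0,0.1,0,-1],
    [0,0,0.2,0,-1],
    [0,0,0.3,0,-1],
    [0,0,0.36,0,-1],
    [0,0,0.36,0,-1],
  ],
)

```text
clock: 17.18
position: [0.6102, 0.2154, 0.1384]
ee_rot: [0.743, 0.669, -0.001, -0.0]
ft_force: [0.2, -0.5, -0.3]
grip_width: 0.005
grasp_force: 0.0
```

Call:
carry_out(
  deltas=[
    [0,0,0.01,0,-1],
    [0,0,0.02,0,-1],
    [0,0,0.03,0,-1],
    [0,0,0.03,0,-1],
  ],
)

```text
clock: 17.68
position: [0.6105, 0.2156, 0.1348]
ee_rot: [0.743, 0.669, 0.0, -0.0]
ft_force: [0.1, -0.3, 0.2]
grip_width: -0.001
grasp_force: 0.0
```

Call:
carry_out(
  deltas=[
    [0,0,0.01,0,-1],
    [0,0,0.02,0,-1],
    [0,0,0.02,0,-1],
  ],
)

```text
clock: 18.05
position: [0.6106, 0.2156, 0.1318]
ee_rot: [0.743, 0.669, 0.0, -0.0]
ft_force: [-0.5, -0.2, 0.3]
grip_width: -0.003
grasp_force: 0.6
```

Call:
carry_out(
  deltas=[
    [0,0,0.01,0,-1],
    [0,0,0.02,0,-1],
    [0,0,0.02,0,-1],
  ],
)

```text
clock: 18.42
position: [0.6107, 0.2156, 0.1289]
ee_rot: [0.743, 0.669, 0.0, 0.0]
ft_force: [-0.5, 1.0, 2.8]
grip_width: -0.001
grasp_force: 1.4
```

Call:
carry_out(
  deltas=[
    [0,0,0.01,0,-1],
    [0,0,0.02,0,-1],
    [0,0,0.02,0,-1],
  ],
)

```text
clock: 18.8
position: [0.6107, 0.2156, 0.127]
ee_rot: [0.743, 0.669, 0.0, -0.0]
ft_force: [-5.2, -1.4, 12.8]
grip_width: 0.0
grasp_force: 6.6
```

The force matches the key spring (2.8 N partway, then a hard stop after about 5 mm). Retracting up and away.

Call:
carry_out(
  deltas=[
    [0,0,-0.03,0,-1],
    [0,0,-0.1,0,-1],
    [0,0,-0.3,0,-1],
    [0,0,-0.6,0,-1],
    [-0.2,0,-0.8,0,-1],
    [-0.5,0,-0.8,0,-1],
    [-0.8,0,-0.8,0,-1],
    [-0.95,0,-0.8,0,-1],
    [-0.95,0,-0.8,0,-1],
  ],
)

```text
clock: 19.92
position: [0.5958, 0.0725, 0.2461]
ee_rot: [0.744, 0.669, 0.0, -0.0]
ft_force: [0.0, 0.8, 0.3]
grip_width: 0.0
grasp_force: 0.0
```

Run:
```python
from h import *
p=camera('top');W=cloud(p)
a=np.radians(-5.9);R=np.array([[np.cos(a),-np.sin(a)],[np.sin(a),np.cos(a)]])
L=(W[...,:2]*1000-[526.3,191.8])@R
m=(L[...,0]>-31)&(L[...,0]<29)&(L[...,1]>-120)&(L[...,1]<90)&(W[...,2]>.055)&(W[...,2]<.076)&(p['depth']>0)
print(m.sum(),cv2.minAreaRect(L[m].astype(np.float32)))
for q in ['start_key_top','specimen_pot','tall_pot','oil_bottle','dish','cover_slips']: print(q,[(round(b['conf'],2),np.round(b['position'],3).tolist()) for b in boxes_of(q,p)[:3]])
q=p['img'][110:280,150:380];cv2.imwrite('pics/c7.png',cv2.resize(q,(800,591),interpolation=cv2.INTER_CUBIC)[:,:,::-1])
```

```text
449 ((0.6799793243408203, 8.264915466308594), (136.6645050048828, 51.65876388549805), 89.27534484863281)
start_key_top [(0.4, [0.61, 0.211, 0.111])]
specimen_pot [(0.56, [0.599, 0.252, 0.099]), (0.45, [0.497, 0.247, 0.024])]
tall_pot []
oil_bottle [(0.34, [0.368, 0.136, 0.058])]
dish []
cover_slips [(0.7, [0.393, 0.248, 0.018]), (0.52, [0.519, 0.203, 0.068])]
```

View pics/c7.png

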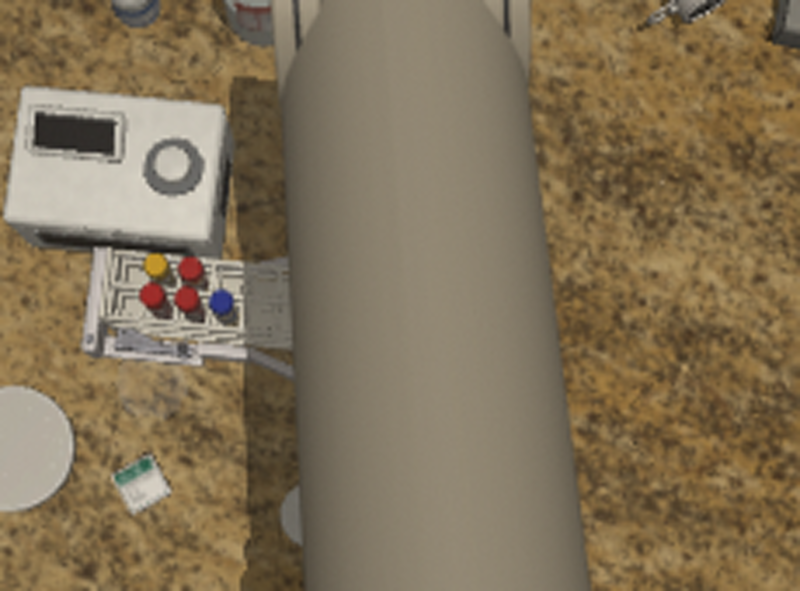

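The rack is still home, with its leading end at y=76.6 mm. The catch is in, the key is back up, and the dish, cover slips and specimen pot haven't moved. The arm, clear at 0.25 m, hides the bottle and tall pot, but it passed well above them.

```bash
python3 -c "
from h import *
print(ticket.hand_in())"
```

```text
the job is handed in; nothing more can be done
None
```

I pushed the rack home against the end stop with the catch in behind it, pressed the start key once and moved the hand clear, then handed the job in at about 20 s; no verdict came back, and the arm hid the bottle and tall pot in the last picture.

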